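Turn a sewing machine's handwheel through a full turn

ROBOT

A 7-joint arm with a two-finger parallel gripper is mounted at the origin on the work surface. World frame = base frame: x ahead of the robot, y to its left, z up, the work surface at z = 0. Lengths are in m, angles in rad, forces in N, time in s.
With the tool pointing down it reaches from about 0.425 to 0.925 m from the base axis. Payload 6.8 kg.
Tool frame: the origin (TCP) lies at the very end of the fingers, on their centre line; the grasp point (between the pads) lies 19 mm behind it (bot.grasp_offset is the distance from the TCP to the grasp point, in m); z points along the fingers, y is the direction in which the jaws open and shut (so a half turn about z gives the same grasp; the last joint's range is limited). The gripper opens to 85 mm and grips with 20 to 120 N. Pads are 22 mm wide; open, the fingers measure 114 mm over their backs; the gripper's body (76 mm by 85 mm) begins 54 mm behind the grasp point. The pads swing forward as they close: fully open they stand 13 mm farther back than shut.
Start: joints at [-1.246, 0.477, 0.022, 1.555, -0.011, 1.109, -0.083], TCP at [0.283, 0.613, 0.231] pointing down, gripper open.
Joint ranges: [-2.96, 2.96], [-0.34, 2.1], [-1.41, 1.46], [0.24, 2.44], [-1.37, 4.51], [0.17, 1.92], [-2.96, 2.96]. Speed limits (rad/s): [2.39, 2.39, 3.14, 3.14, 3.14, 3.14, 3.14].

INTERFACE

Orientations are given as a unit quaternion [w, x, y, z].
In Python, from station import monitor, cams, bot, finder gives the robot as it stands.
- The arm moves only by the tool jog_arm, never from a script. Its argument "plan" is a list of rows, each an object of numbers: "x", "y", "z": the shift along the tool's x, y, z as a fraction of full scale; "wx", "wy", "wz": the turn, a rotation vector about the tool's x, y, z as a fraction of full scale. A call has 1 to 12 rows; each row is the pose to reach, as a shift and turn from the pose measured when the call began, along the tool's axes at that moment, turning the shorter way round; what a row does not reach only later rows make up. Full scale, the value 1, is 20 cm for a shift and 180 degrees for a turn. A row lasts 1/12 s, in which the tool goes at most 41.7 mm and 7.16 degrees, less where a joint would pass 70% of its speed; a pose out of reach is approached as far as the arm can. A call with a number of a shift or a turn outside -1 to 1 is refused whole. A call with a gripper value outside its range is refused whole. "hand" is the opening, from -1 (shut) to 1 (fully open), set as the call begins (left out, the last holds). The fingers move at their own pace and stop on an object; "grip_force" is the grip in N (left out, the last holds). Time passes only in rows, so rows that repeat a pose let the fingers close. It gives the time, the measured TCP pose, the force and the opening at its end, in the units of the state.
- monitor.get_obs(): the state, without advancing time (a new reading comes with each control period).
- cams.read_camera(name): name is "side" or "top"; returns the picture (400x640x3 uint8, red, green, blue); there is no depth.
- cams.get_calibration(name): a dict with "fx", "fy", "cx", "cy" (pixels), "distortion" ([k1, k2, p1, p2, k3] as OpenCV has them; the pictures are not rectified), "extrinsics" (4x4, takes a point from world to camera coordinates). Camera axes: x right, y down, z forward; pixel columns grow to the right and rows downward; lengths in m; the calibration is good to about 2 mm. A picture is of the moment at which its call begins. get_calibration takes no time and is no camera call.
- bot.hand_in(): hands the job in, once; it reports no verdict.
Trained networks look in the newest picture that a camera, given by its name, has taken for a name from the list of things; names that differ only in an ending like _2 or _b are one class to them, and where a whole thing is asked for, a point or a joint stands for the part that bears it (a point fixed in the world has none). Each returns a list of dicts, best first, with "confidence" (0 to 1); they miss things now and then, are a little off and sometimes report something else, mostly with a low value. They report only what shows in the picture. A call takes as long as a camera call.
- finder.find_in(camera, target): "bbox" ([left, top, width, height] in pixels, round what is visible of it).
- finder.place_of(camera, target): "location" ([column, row] in pixels: a listed point, or the origin of a listed thing).
The state is a dict: "t": time; "q": joint angles; "joint_vel": joint speeds; "joint_torque": joint torques, N m; "eef_pos": TCP position; "tool_rot": TCP orientation; "contact_force": force on the tool from outside, world axes, zero at the start; "torque": the same for the moment, N m; "gripper_width": opening from 0.0 (shut) to 1.0 (fully open).
Only numpy, scipy, OpenCV 4.12 (cv2) and the standard library are available. Lean on these libraries where they do the work, as an engineer would, in place of code of your own. Each camera call takes 0.05 s, during which the arm holds its last target. There are 200 camera calls.

TASK

The sewing machine's main shaft has just been oiled; work the oil in by hand. Turn the black handwheel so that its top comes towards you (the robot's side): bring the yellow stripe up to the top, carry on through one full turn in the same direction, and leave the wheel released and still with the stripe pointing straight up again. Leave everything else on the bench and on the machine where it is.

Things in the scene. Friction and masses are not known exactly. Their poses are not given: they have to be found in the camera images.
- machine: white sewing machine on a brown plinth, fixed, 465 mm long. Origin on the bench straight below the handwheel's centre; x points from its front (brown panel and dial, robot's side) to its back, y along the axle from the wheel to the needle head, z up. Its pillar begins 70 mm along y from the wheel's middle plane, is 120 mm deep (x), top 265 mm above the bench
- wheel_centre (a point): centre of the handwheel, 215 mm above the bench, axes as machine. Black flat disc, 124 mm across, 18 mm thick along the axle (y), standing clear at the machine's -y end. The 61 mm gap to the pillar is crossed only by a 48 mm belt pulley on the axle; on the outer face a hub 40 mm across stands 9 mm proud
- stripe (a point): the outer end of the yellow index stripe on the handwheel, at its rim (62 mm from the axle, mid-thickness). The stripe is 11 mm wide, runs across the rim and 37 mm down both faces, and is the only yellow on the wheel
- handwheel (a joint): turn of the handwheel, rad, counted on past full turns: 0 when the stripe first points straight up, growing as the top of the wheel moves towards the machine's front (the robot's side). At the start it is negative: the stripe is behind the top, on the side away from the robot. The wheel stays where it is left; turning takes about 0.16 N m
- screw_dish: small round steel dish, 52 mm across and 22 mm high, standing on the flat top of the machine's arm (265 mm above the bench), about 270 mm from the handwheel; origin at its underside; leave alone
- screwdriver: screwdriver, 190 mm, red handle, lying on the bench; leave alone
- oil_bottle: white bottle, 40 mm across, 110 mm high, standing on the bench; origin at its underside; leave alone
- mug: white mug, 82 mm across, 95 mm high; origin at its underside; leave alone
- face_cover: white cover plate 85 x 125 x 16 mm lying on the bench, origin at its underside; leave alone
- spanner: steel spanner, 150 mm, lying on the bench; leave alone
- bobbin: blue bobbin, 22 mm across, 11.5 mm high, lying on top of the machine's arm about 190 mm from the handwheel; leave alone

How it is judged:
By the outcome, as a careful person would: the job done as asked, in the order asked, and still so for the second after the job is handed in, with the robot touching nothing.
It also fails if it takes over 72 s, if anything falls off the work surface, if the arm or the gripper's body presses on something with over 40 N, if the wrist force passes 120 N, or if a joint passes its speed limit or range.

## Working session

There is one attempt and no reset: what is moved stays moved. The work goes in short steps, Python scripts to look and compute and a tool call to move; the robot and the scene stay as the last step left them, time stands still between calls to the robot, and variables do not carry over. Pictures are saved under pics/ and viewed, about 8 in all and at most 12, crops included, and the job is handed in when it is done.

Besides the shell and the picture viewer there is one more tool, called after "Emit:" as name(argument=value, ...), one argument or row to a line, values as JSON. jog_arm: Moves the arm, as the interface text tells. Shift numbers are shares of 20 cm and turn numbers shares of 180 degrees, none past 1 either way. Its arguments: {"type":"object","properties":{"plan":{"type":"array","items":{"type":"object","properties":{"x":{"type":"number","minimum":-1,"maximum":1},"y":{"type":"number","minimum":-1,"maximum":1},"z":{"type":"number","minimum":-1,"maximum":1},"wx":{"type":"number","minimum":-1,"maximum":1},"wy":{"type":"number","minimum":-1,"maximum":1},"wz":{"type":"number","minimum":-1,"maximum":1}}}},"hand":{"type":"number"},"grip_force":{"type":"number"}},"required":["plan"]}

```bash
mkdir -p pics; ls; cat > h.py <<'E'
import numpy as np,cv2
from station import monitor,cams,bot,finder
from scipy.spatial.transform import Rotation as R
def cal(n):
    c=cams.get_calibration(n);K=np.array([[c['fx'],0,c['cx']],[0,c['fy'],c['cy']],[0,0,1.]])
    return K,np.array(c['distortion'],float),np.array(c['extrinsics'],float)
def ray(n,p):
    K,d,E=cal(n);u=cv2.undistortPoints(np.array([[p]],float),K,d)[0,0]
    return -E[:3,:3].T@E[:3,3],E[:3,:3].T@np.array([u[0],u[1],1.])
def at(n,p,z=None,ax=2):
    o,v=ray(n,p);return o+v*(z-o[ax])/v[ax]
def proj(n,P):
    K,d,E=cal(n);return cv2.projectPoints(np.array(P,float).reshape(-1,3),cv2.Rodrigues(E[:3,:3])[0],E[:3,3],K,d)[0][:,0]
def tri(a,b):
    A=[];B=[]
    for n,p in(a,b):
        o,v=ray(n,p);v/=np.linalg.norm(v);M=np.eye(3)-np.outer(v,v);A.append(M);B.append(M@o)
    return np.linalg.lstsq(np.vstack(A),np.hstack(B),rcond=None)[0]
def snap(n,f,crop=None,s=1):
    im=cams.read_camera(n)
    if crop: l,t,w,h=crop;im=im[t:t+h,l:l+w]
    cv2.imwrite('pics/'+f,cv2.resize(im[:,:,::-1],None,fx=s,fy=s,interpolation=cv2.INTER_CUBIC))
E
python3 - <<'E'
from h import *
np.set_printoptions(precision=4,suppress=True)
for n in('side','top'):
    snap(n,n+'0.png')
    K,d,E=cal(n);print(n,K[0,0],-E[:3,:3].T@E[:3,3],E[2,:3])
    for t in('machine','wheel_centre','stripe'):print(t,finder.place_of(n,t)[:2])
    print(finder.find_in(n,'handwheel')[:2])
o=monitor.get_obs();print(o['t'],o['eef_pos'],o['tool_rot'],o['gripper_width'])
E
```

```text
pics
side 380.2095046057746 [ 0.0904 -0.8598  0.7784] [ 0.3843  0.7455 -0.5445]
machine []
wheel_centre [{'location': [327.6, 194.5], 'confidence': 0.75}]
stripe [{'location': [349.2, 186.8], 'confidence': 0.71}]
[{'bbox': [307.4, 174.5, 45.1, 35.8], 'confidence': 0.92}, {'bbox': [385.5, 335.3, 58.9, 60.3], 'confidence': 0.66}]
top 375.5524490330348 [ 0.3828 -0.0211  1.2082] [ 0.147  -0.0002 -0.9891]
machine []
wheel_centre [{'location': [342.7, 198.5], 'confidence': 0.64}]
stripe [{'location': [352.5, 181.9], 'confidence': 0.62}]
[{'bbox': [320.8, 178.3, 36.8, 45.7], 'confidence': 0.94}]
0.5 [0.2831 0.6128 0.2313] [-0.      0.2147  0.9767  0.    ] 0.998246232508888
```

View pics/side0.png

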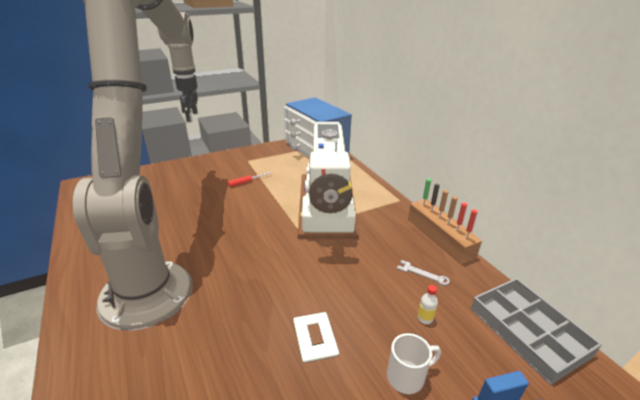

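View pics/top0.png

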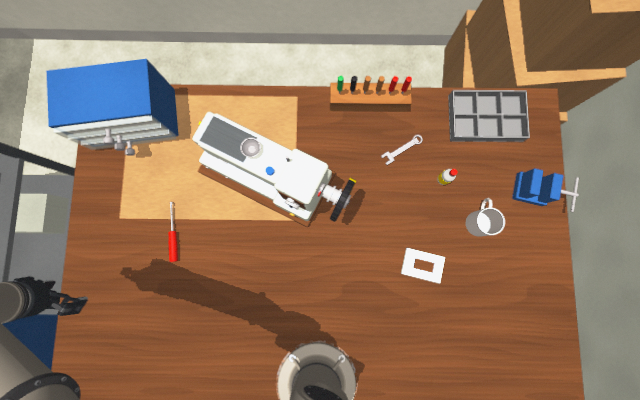

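```bash
python3 - <<'E'
from h import *
np.set_printoptions(precision=4,suppress=True)
snap('top','t1.png',(180,100,190,130),4)
snap('side','s1.png',(280,110,100,140),4)
c=tri(('side',[327.6,194.5]),('top',[342.7,198.5]));s=tri(('side',[349.2,186.8]),('top',[352.5,181.9]))
print(c,s,s-c,np.linalg.norm(s-c),proj('side',c),proj('top',c))
E
```

```text
[ 0.5264 -0.0663  0.2137] [ 0.5724 -0.0929  0.2403] [ 0.046  -0.0266  0.0266] 0.05941212874804777 [[329.3129 194.2328]] [[341.9779 200.1681]]
```

View pics/t1.png

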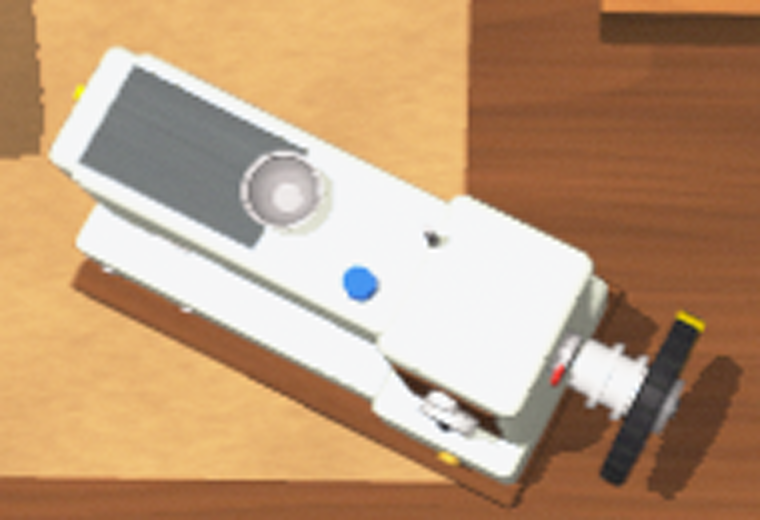

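View pics/s1.png

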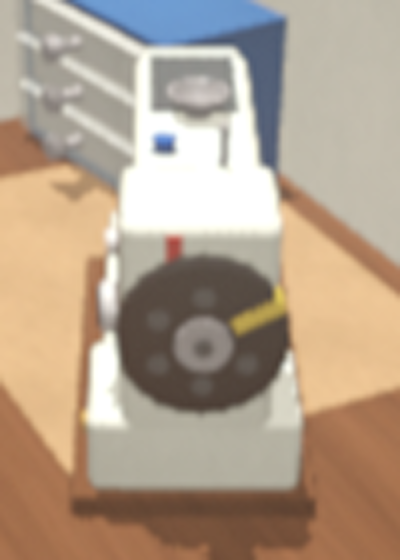

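```bash
cat > fit.py <<'E'
from h import *
from scipy.optimize import minimize
def frame(yaw): # machine x axis, y axis
    return np.array([np.cos(yaw),np.sin(yaw),0]),np.array([-np.sin(yaw),np.cos(yaw),0])
def yel(im):
    h=cv2.cvtColor(im,cv2.COLOR_RGB2HSV);return cv2.inRange(h,(22,140,110),(35,255,255))
def disc(n,p,S=4):
    mx,my=frame(p[2]);a=np.linspace(0,2*np.pi,80)
    c=np.array([p[0],p[1],.215]);P=[c+s*my+.062*(np.cos(t)*mx+np.sin(t)*np.array([0,0,1])) for s in(-.009,.009) for t in a]
    return cv2.convexHull(proj(n,P).astype(np.float32))
if __name__=='__main__':
    np.set_printoptions(precision=4,suppress=True)
    hulls={}
    for n,(l,t,w,h) in{'side':(300,165,60,55),'top':(315,170,50,60)}.items():
        im=cams.read_camera(n);m=((im.max(2)<75)*255).astype(np.uint8)|yel(im);k=np.zeros_like(m);k[t:t+h,l:l+w]=m[t:t+h,l:l+w]
        cc,lab,st,ce=cv2.connectedComponentsWithStats(k);i=1+st[1:,4].argmax();k=((lab==i)*255).astype(np.uint8)
        pts=cv2.convexHull(cv2.findNonZero(k)).astype(np.float32);hulls[n]=pts;print(n,st[i],ce[i])
    def cost(p):
        e=0
        for n,h in hulls.items():
            d=disc(n,p);I,_=cv2.intersectConvexConvex(h,d);e+=1-I/(cv2.contourArea(h)+cv2.contourArea(d)-I)
        return e
    best=min((minimize(cost,[.526,-.066,y],method='Nelder-Mead',options=dict(initial_simplex=[[.526,-.066,y],[.536,-.066,y],[.526,-.056,y],[.526,-.066,y+.1]])) for y in(-.45,-.55)),key=lambda r:r.fun)
    print(best.x,best.fun,np.degrees(best.x[2]))
    # machine yaw from the top-plate long edge (z=.265)
    a=at('top',[180+135/4,100+62/4],.265);b=at('top',[180+448/4,100+205/4],.265);v=a-b;print('edge',a,b,np.degrees(np.arctan2(-v[0],v[1])))
    a=at('top',[180+52/4,100+160/4],.265);b=at('top',[180+380/4,100+335/4],.265);v=a-b;print('edge',a,b,np.degrees(np.arctan2(-v[0],v[1])))
    o,v=ray('side',[280+280/4,110+298/4]);print(o,v)
E
python3 fit.py
```

```text
side [339 183  12  10  39] [344.6923 188.1282]
top [330 178  26  43 283] [342.3569 199.1237]
[ 0.5275 -0.0677 -0.4407] 1.0905918018862408 -25.251390930033057
edge [0.7386 0.2731 0.265 ] [0.6452 0.0661 0.265 ] -24.279764996286985
edge [0.6715 0.323  0.265 ] [0.5592 0.1073 0.265 ] -27.503250462179277
[ 0.0904 -0.8598  0.7784] [ 0.4634  0.732  -0.5072]
```

```bash
sed -i "s/im.max(2)<75/im.max(2)<dict(side=115,top=75)[n]/" fit.py; python3 fit.py; cat >> h.py <<'E'
def pose(c,yaw,phi,r):
    """tool pose gripping the rim at wheel angle phi (0 top, + towards robot/front), TCP at radius r; returns pos, Rotation"""
    mx=np.array([np.cos(yaw),np.sin(yaw),0]);my=np.array([-np.sin(yaw),np.cos(yaw),0]);u=np.cos(phi)*np.array([0,0,1])-np.sin(phi)*mx
    z=-u;return c+r*u,z,my
def delta(p,z,y,o=None):
    o=o or monitor.get_obs();w=np.array(o['tool_rot']);R0=R.from_quat(w[[1,2,3,0]])
    best=None
    for s in(1,-1):
        Y=s*y;T=R.from_matrix(np.c_[np.cross(Y,z),Y,z]);rv=(R0.inv()*T).as_rotvec()
        if best is None or np.linalg.norm(rv)<np.linalg.norm(best):best=rv
    d=R0.inv().apply(p-np.array(o['eef_pos']));return np.r_[d/.2,best/np.pi]
E
python3 - <<'E'
from h import *
np.set_printoptions(precision=3,suppress=True)
o=monitor.get_obs();print(R.from_quat(np.array(o['tool_rot'])[[1,2,3,0]]).as_matrix())
C=np.array([.527,-.066,.215])
for phi in(-40,-20,0):print(phi,delta(*pose(C,np.radians(-26),np.radians(phi),.2)))
E
```

```text
side [ 309  174   43   39 1118] [329.6843 193.0617]
top [330 178  26  43 280] [342.375 199.125]
[ 0.5284 -0.0681 -0.4384] 0.2456839384188766 -25.118002043627612
edge [0.7386 0.2731 0.265 ] [0.6452 0.0661 0.265 ] -24.279764996286985
edge [0.6715 0.323  0.265 ] [0.5592 0.1073 0.265 ] -27.503250462179277
[ 0.0904 -0.8598  0.7784] [ 0.4634  0.732  -0.5072]
[[-0.908  0.419 -0.   ]
 [ 0.419  0.908  0.   ]
 [ 0.     0.    -1.   ]]
-40 [-3.173 -2.583 -0.685 -0.002  0.222  0.006]
-20 [-2.872 -2.577 -0.858 -0.001  0.111  0.007]
0 [-2.531 -2.57  -0.919  0.    -0.     0.007]
```

Emit:
jog_arm(
  plan=[
    {"x": 0,"y": -0.1,"z": -0.2},
    {"x": 0,"y": -0.2,"z": -0.4},
    {"x": -0.1,"y": -0.3,"z": -0.6},
    {"x": -0.25,"y": -0.45,"z": -0.75},
    {"x": -0.4,"y": -0.6,"z": -0.85},
    {"x": -0.55,"y": -0.7,"z": -0.92},
    {"x": -0.7,"y": -0.8,"z": -0.92},
    {"x": -0.85,"y": -0.9,"z": -0.92},
    {"x": -1,"y": -1,"z": -0.92},
  ],
  hand=0,
)

```text
invalid input at $.plan[0]: expected keys x, y, z, wx, wy, wz
```

Emit:
jog_arm(
  plan=[
    {"x": -0.15,"y": -0.15,"z": 0},
    {"x": -0.3,"y": -0.3,"z": 0},
    {"x": -0.45,"y": -0.45,"z": 0},
    {"x": -0.6,"y": -0.6,"z": 0},
    {"x": -0.75,"y": -0.75,"z": 0},
    {"x": -0.9,"y": -0.9,"z": 0},
    {"x": -1,"y": -1,"z": 0},
    {"x": -1,"y": -1,"z": 0},
  ],
)

```text
invalid input at $.plan[0]: expected keys x, y, z, wx, wy, wz
```

Emit:
jog_arm(
  plan=[
    {"x": 0,"y": -0.1,"z": -0.2,"wx": 0,"wy": 0,"wz": 0},
    {"x": 0,"y": -0.2,"z": -0.4,"wx": 0,"wy": 0,"wz": 0},
    {"x": -0.1,"y": -0.3,"z": -0.6,"wx": 0,"wy": 0,"wz": 0},
    {"x": -0.25,"y": -0.45,"z": -0.75,"wx": 0,"wy": 0,"wz": 0},
    {"x": -0.4,"y": -0.6,"z": -0.85,"wx": 0,"wy": 0,"wz": 0},
    {"x": -0.55,"y": -0.7,"z": -0.92,"wx": 0,"wy": 0,"wz": 0},
    {"x": -0.7,"y": -0.8,"z": -0.92,"wx": 0,"wy": 0,"wz": 0},
    {"x": -0.85,"y": -0.9,"z": -0.92,"wx": 0,"wy": 0,"wz": 0},
    {"x": -1,"y": -1,"z": -0.92,"wx": 0,"wy": 0,"wz": 0},
  ],
  hand=0,
)

```text
t: 1.55
eef_pos: [0.3787, 0.3504, 0.4166]
tool_rot: [0.0, 0.215, 0.977, 0.001]
contact_force: [0.5, 0.1, -0.4]
gripper_width: 0.499
```

Emit:
jog_arm(
  plan=[
    {"x": -0.15,"y": -0.15,"z": 0,"wx": 0,"wy": 0,"wz": 0},
    {"x": -0.3,"y": -0.3,"z": 0,"wx": 0,"wy": 0,"wz": 0},
    {"x": -0.45,"y": -0.45,"z": 0,"wx": 0,"wy": 0,"wz": 0},
    {"x": -0.6,"y": -0.6,"z": 0,"wx": 0,"wy": 0,"wz": 0},
    {"x": -0.75,"y": -0.75,"z": 0,"wx": 0,"wy": 0,"wz": 0},
    {"x": -0.9,"y": -0.9,"z": 0,"wx": 0,"wy": 0,"wz": 0},
    {"x": -1,"y": -1,"z": 0,"wx": 0,"wy": 0,"wz": 0},
    {"x": -1,"y": -1,"z": 0,"wx": 0,"wy": 0,"wz": 0},
  ],
)

```text
t: 2.22
eef_pos: [0.4782, 0.0767, 0.4169]
tool_rot: [0.002, 0.22, 0.975, 0.001]
contact_force: [-0.2, -0.8, 0.2]
gripper_width: 0.498
```

```bash
cat > d.py <<'E'
import sys
from h import *
np.set_printoptions(precision=3,suppress=True)
C=np.array([.528,-.068,.215]);YAW=np.radians(-25)
o=monitor.get_obs();print('t',o['t'],'q',np.array(o['q']),'p',np.array(o['eef_pos']),'F',np.array(o['contact_force']),'w',o['gripper_width'])
for a in sys.argv[1:]:
    phi,r=map(float,a.split(','));print(a,delta(*pose(C,YAW,np.radians(phi),r),o))
E
python3 d.py -40,.2 -60,.15 0,.15
```

```text
t 2.2167 q [-0.71   0.004  0.43   1.748 -0.002  1.386  0.846] p [0.478 0.077 0.417] F [-0.228 -0.774  0.202] w 0.4980148271927341
-40,.2 [-1.178 -0.542  0.246  0.002  0.223 -0.002]
-60,.15 [-1.183 -0.543  0.637  0.002  0.334 -0.002]
0,.15 [-0.535 -0.547  0.26   0.001  0.001 -0.002]
```

Emit:
jog_arm(
  plan=[
    {"x": -0.2,"y": -0.2,"z": 0,"wx": 0,"wy": 0.04,"wz": 0},
    {"x": -0.4,"y": -0.4,"z": 0,"wx": 0,"wy": 0.08,"wz": 0},
    {"x": -0.6,"y": -0.54,"z": 0,"wx": 0,"wy": 0.12,"wz": 0},
    {"x": -0.75,"y": -0.54,"z": 0,"wx": 0,"wy": 0.16,"wz": 0},
    {"x": -0.9,"y": -0.54,"z": 0.1,"wx": 0,"wy": 0.19,"wz": 0},
    {"x": -1,"y": -0.54,"z": 0.2,"wx": 0,"wy": 0.22,"wz": 0},
    {"x": -1,"y": -0.54,"z": 0.25,"wx": 0,"wy": 0.22,"wz": 0},
    {"x": -1,"y": -0.54,"z": 0.25,"wx": 0,"wy": 0.22,"wz": 0},
  ],
)

```text
t: 2.88
eef_pos: [0.5701, -0.073, 0.3827]
tool_rot: [-0.273, 0.207, 0.937, 0.062]
contact_force: [1.3, 0.7, -2.4]
gripper_width: 0.499
```

```bash
python3 d.py -40,.2 -60,.15 -40,.12 -50,.12 -50,.033
```

```text
t 2.8833 q [ 0.217  0.546 -0.168  1.221 -0.126  1.909  1.176] p [ 0.57  -0.073  0.383] F [ 1.294  0.679 -2.424] w 0.4988046250985904
-40,.2 [-0.411 -0.067 -0.176  0.     0.041  0.001]
-60,.15 [-0.627 -0.068  0.15   0.     0.153  0.001]
-40,.12 [-0.359 -0.068  0.22   0.     0.041  0.001]
-50,.12 [-0.461 -0.068  0.243  0.     0.097  0.001]
-50,.033 [-0.331 -0.068  0.658  0.     0.097  0.001]
```

```bash
python3 d.py -28,.12 -28,.033
```

```text
t 2.8833 q [ 0.217  0.546 -0.168  1.221 -0.126  1.909  1.176] p [ 0.57  -0.073  0.383] F [ 1.294  0.679 -2.424] w 0.4988046250985904
-28,.12 [-0.234 -0.067  0.217  0.001 -0.025  0.001]
-28,.033 [-0.268 -0.068  0.651  0.001 -0.025  0.001]
```

Emit:
jog_arm(
  plan=[
    {"x": -0.15,"y": -0.067,"z": 0.05,"wx": 0,"wy": -0.025,"wz": 0},
    {"x": -0.234,"y": -0.067,"z": 0.15,"wx": 0,"wy": -0.025,"wz": 0},
    {"x": -0.234,"y": -0.067,"z": 0.217,"wx": 0,"wy": -0.025,"wz": 0},
    {"x": -0.24,"y": -0.067,"z": 0.28,"wx": 0,"wy": -0.025,"wz": 0},
    {"x": -0.245,"y": -0.067,"z": 0.35,"wx": 0,"wy": -0.025,"wz": 0},
    {"x": -0.25,"y": -0.067,"z": 0.42,"wx": 0,"wy": -0.025,"wz": 0},
    {"x": -0.255,"y": -0.067,"z": 0.5,"wx": 0,"wy": -0.025,"wz": 0},
    {"x": -0.26,"y": -0.067,"z": 0.58,"wx": 0,"wy": -0.025,"wz": 0},
    {"x": -0.268,"y": -0.067,"z": 0.65,"wx": 0,"wy": -0.025,"wz": 0},
    {"x": -0.268,"y": -0.067,"z": 0.65,"wx": 0,"wy": -0.025,"wz": 0},
    {"x": -0.268,"y": -0.067,"z": 0.65,"wx": 0,"wy": -0.025,"wz": 0},
  ],
)

```text
t: 3.8
eef_pos: [0.5419, -0.0741, 0.2442]
tool_rot: [-0.237, 0.209, 0.947, 0.054]
contact_force: [-0.1, 0.2, -0.4]
gripper_width: 0.501
```

```bash
python3 d.py -28,.033; python3 -c "
from h import *
snap('side','s2.png',(270,90,130,150),4);snap('top','t2.png',(270,140,120,100),5)"
```

```text
t 3.8 q [ 0.228  0.539 -0.169  1.516 -0.088  1.552  1.221] p [ 0.542 -0.074  0.244] F [-0.141  0.218 -0.447] w 0.5008584557006439
-28,.033 [-0.001 -0.002 -0.     0.    -0.001  0.001]
```

View pics/s2.png

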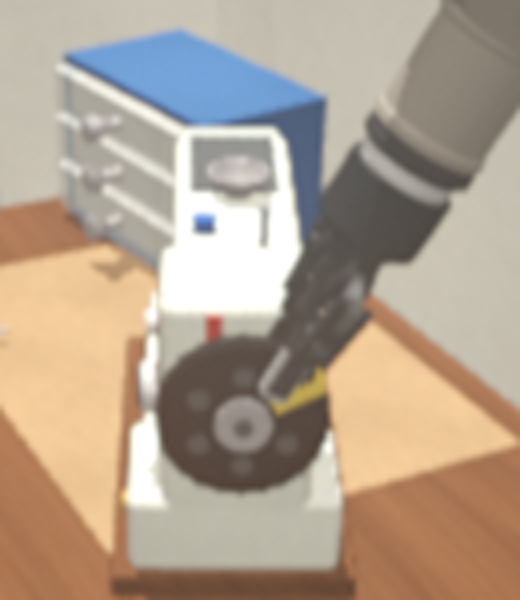

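Emit:
jog_arm(
  plan=[
    {"x": 0,"y": 0,"z": 0,"wx": 0,"wy": 0,"wz": 0},
    {"x": 0,"y": 0,"z": 0,"wx": 0,"wy": 0,"wz": 0},
    {"x": 0,"y": 0,"z": 0,"wx": 0,"wy": 0,"wz": 0},
    {"x": 0,"y": 0,"z": 0,"wx": 0,"wy": 0,"wz": 0},
    {"x": 0,"y": 0,"z": 0,"wx": 0,"wy": 0,"wz": 0},
  ],
  hand=-1,
  grip_force=40,
)

```text
t: 4.32
eef_pos: [0.5441, -0.0742, 0.2461]
tool_rot: [-0.234, 0.209, 0.948, 0.054]
contact_force: [4.4, 1.0, 5.4]
gripper_width: 0.198
```

```bash
python3 d.py  -20,.033 -12,.033 -4,.033 4,.033 12,.033 20,.033 28,.033 36,.033 44,.033 52,.033
```

```text
t 4.3167 q [ 0.228  0.538 -0.169  1.511 -0.089  1.552  1.221] p [ 0.544 -0.074  0.246] F [4.4   0.965 5.424] w 0.19807601063025174
-20,.033 [ 0.026 -0.006  0.014  0.001 -0.043  0.001]
-12,.033 [ 0.049 -0.006  0.019  0.001 -0.088  0.001]
-4,.033 [ 0.07  -0.006  0.027  0.001 -0.132  0.001]
4,.033 [ 0.091 -0.006  0.038  0.002 -0.177  0.001]
12,.033 [ 0.109 -0.006  0.051  0.002 -0.221  0.   ]
20,.033 [ 0.126 -0.006  0.067  0.002 -0.266  0.   ]
28,.033 [ 0.14  -0.006  0.085  0.002 -0.31   0.   ]
36,.033 [ 0.152 -0.006  0.105  0.002 -0.355  0.   ]
44,.033 [ 0.161 -0.006  0.126  0.002 -0.399 -0.   ]
52,.033 [ 0.166 -0.006  0.149  0.002 -0.443 -0.   ]
```

Emit:
jog_arm(
  plan=[
    {"x": 0.019,"y": 0,"z": 0.001,"wx": 0,"wy": -0.0333,"wz": 0},
    {"x": 0.037,"y": 0,"z": 0.004,"wx": 0,"wy": -0.0667,"wz": 0},
    {"x": 0.056,"y": 0,"z": 0.009,"wx": 0,"wy": -0.1,"wz": 0},
    {"x": 0.073,"y": 0,"z": 0.016,"wx": 0,"wy": -0.1333,"wz": 0},
    {"x": 0.09,"y": 0,"z": 0.024,"wx": 0,"wy": -0.1667,"wz": 0},
    {"x": 0.106,"y": 0,"z": 0.034,"wx": 0,"wy": -0.2,"wz": 0},
    {"x": 0.12,"y": 0,"z": 0.046,"wx": 0,"wy": -0.2333,"wz": 0},
    {"x": 0.134,"y": 0,"z": 0.06,"wx": 0,"wy": -0.2667,"wz": 0},
    {"x": 0.134,"y": 0,"z": 0.06,"wx": 0,"wy": -0.2667,"wz": 0},
    {"x": 0.134,"y": 0,"z": 0.06,"wx": 0,"wy": -0.2667,"wz": 0},
  ],
)

```text
t: 5.15
eef_pos: [0.5166, -0.0603, 0.2476]
tool_rot: [0.172, 0.212, 0.961, -0.035]
contact_force: [1.3, 4.9, -1.9]
gripper_width: 0.203
```

```bash
cat > ang.py <<'E'
from h import *
from fit import yel,frame
# stripe angle estimate: yellow pixels in side view, on outer face plane
def ang(C,yaw,save=None):
    im=cams.read_camera('side');mx,my=frame(yaw);f=C-my*.009
    m=yel(im);ys,xs=np.nonzero(m);P=[]
    for x,y in zip(xs,ys):
        o,v=ray('side',[x,y]);p=o+v*((f-o)@my)/(v@my)-f;a,b=-p@mx,p[2]
        if .02<np.hypot(a,b)<.066:P.append([a,b])
    P=np.array(P)
    if save:cv2.imwrite('pics/'+save,cv2.resize(im[140:240,280:380,::-1],None,fx=5,fy=5,interpolation=cv2.INTER_CUBIC))
    if len(P)<4:print('few',len(P));return
    g=P.mean(0);print('stripe deg (faces, n=%d): %.1f, r %.3f'%(len(P),np.degrees(np.arctan2(g[0],g[1])),np.hypot(*g)))
    for n in('side','top'):
        s=finder.place_of(n,'stripe')[:1]
        if s:
            cc=C
            o,v=ray(n,s[0]['location']);p=o+v*((C-o)@my)/(v@my)-C;print(n,'net: %.1f r %.3f conf %.2f'%(np.degrees(np.arctan2(-p@mx,p[2])),np.linalg.norm(p),s[0]['confidence']))
ang(np.array([.528,-.068,.215]),np.radians(-25))
E
sed -i 's/^def ang/def ang/' ang.py; python3 d.py 32,.036 44,.036 56,.036; python3 ang.py
```

```text
t 5.15 q [ 0.076  0.054 -0.198  2.134  0.307  0.67   0.802] p [ 0.517 -0.06   0.248] F [ 1.271  4.86  -1.944] w 0.20285586381268714
32,.036 [ 0.029 -0.011  0.     0.002 -0.065  0.   ]
44,.036 [ 0.065 -0.011  0.012  0.002 -0.132 -0.   ]
56,.036 [ 0.098 -0.011  0.03   0.002 -0.199 -0.   ]
stripe deg (faces, n=44): -9.4, r 0.046
side net: -9.2 r 0.056 conf 0.78
top net: -88.0 r 0.067 conf 0.61
```

Emit:
jog_arm(
  plan=[
    {"x": 0.019,"y": 0.004,"z": 0.001,"wx": 0,"wy": -0.0333,"wz": 0},
    {"x": 0.037,"y": 0.004,"z": 0.004,"wx": 0,"wy": -0.0667,"wz": 0},
    {"x": 0.056,"y": 0.004,"z": 0.009,"wx": 0,"wy": -0.1,"wz": 0},
    {"x": 0.056,"y": 0.004,"z": 0.009,"wx": 0,"wy": -0.1,"wz": 0},
    {"x": 0.056,"y": 0.004,"z": 0.009,"wx": 0,"wy": -0.1,"wz": 0},
  ],
)

```text
t: 5.72
eef_pos: [0.5084, -0.0561, 0.2424]
tool_rot: [0.321, 0.204, 0.922, -0.068]
contact_force: [23.9, -10.8, -15.6]
gripper_width: 0.203
```

Emit:
jog_arm(
  plan=[
    {"x": 0,"y": 0,"z": 0,"wx": 0,"wy": 0,"wz": 0},
    {"x": 0,"y": 0,"z": 0,"wx": 0,"wy": 0,"wz": 0},
    {"x": 0,"y": 0,"z": 0,"wx": 0,"wy": 0,"wz": 0},
  ],
  hand=0,
)

```text
t: 5.97
eef_pos: [0.5082, -0.0563, 0.2423]
tool_rot: [0.321, 0.204, 0.922, -0.069]
contact_force: [-0.9, -0.1, -1.2]
gripper_width: 0.502
```

```bash
sed -i 's/.528,-.068,.215/.529,-.066,.215/' d.py ang.py; python3 d.py 0,.036 -40,.036; python3 ang.py
```

```text
t 5.9667 q [-0.006 -0.021 -0.266  2.364  1.041  0.476 -0.012] p [ 0.508 -0.056  0.242] F [-0.889 -0.074 -1.199] w 0.501745735989102
0,.036 [-0.117  0.     0.037  0.002  0.213  0.   ]
-40,.036 [-0.182 -0.     0.142  0.001  0.435  0.001]
stripe deg (faces, n=28): 7.6, r 0.044
side net: 13.7 r 0.048 conf 0.88
top net: -141.0 r 0.148 conf 0.61
```

Emit:
jog_arm(
  plan=[
    {"x": -0.022,"y": 0,"z": 0.001,"wx": 0,"wy": 0.0389,"wz": 0},
    {"x": -0.044,"y": 0,"z": 0.005,"wx": 0,"wy": 0.0778,"wz": 0},
    {"x": -0.065,"y": 0,"z": 0.012,"wx": 0,"wy": 0.1167,"wz": 0},
    {"x": -0.085,"y": 0,"z": 0.021,"wx": 0,"wy": 0.1556,"wz": 0},
    {"x": -0.103,"y": 0,"z": 0.033,"wx": 0,"wy": 0.1944,"wz": 0},
    {"x": -0.12,"y": 0,"z": 0.046,"wx": 0,"wy": 0.2333,"wz": 0},
    {"x": -0.136,"y": 0,"z": 0.062,"wx": 0,"wy": 0.2722,"wz": 0},
    {"x": -0.149,"y": 0,"z": 0.079,"wx": 0,"wy": 0.3111,"wz": 0},
    {"x": -0.16,"y": 0,"z": 0.098,"wx": 0,"wy": 0.35,"wz": 0},
    {"x": -0.169,"y": 0,"z": 0.118,"wx": 0,"wy": 0.3889,"wz": 0},
    {"x": -0.18,"y": 0,"z": 0.142,"wx": 0,"wy": 0.435,"wz": 0},
    {"x": -0.182,"y": 0,"z": 0.142,"wx": 0,"wy": 0.435,"wz": 0},
  ],
)

```text
t: 7.12
eef_pos: [0.5516, -0.0764, 0.2429]
tool_rot: [-0.295, 0.205, 0.931, 0.068]
contact_force: [1.4, 0.3, 0.1]
gripper_width: 0.499
```

```bash
python3 d.py -40,.036; python3 ang.py
```

```text
t 7.1167 q [ 0.215  0.628 -0.134  1.416 -0.127  1.681  1.244] p [ 0.552 -0.076  0.243] F [1.376 0.317 0.079] w 0.4985968765274566
-40,.036 [ 0.006 -0.001  0.007  0.001  0.027  0.001]
stripe deg (faces, n=8): 6.7, r 0.034
side net: 12.1 r 0.061 conf 0.55
top net: -141.0 r 0.148 conf 0.61
```

Emit:
jog_arm(
  plan=[
    {"x": 0,"y": 0,"z": 0.005,"wx": 0,"wy": 0,"wz": 0},
    {"x": 0,"y": 0,"z": 0.005,"wx": 0,"wy": 0,"wz": 0},
    {"x": 0,"y": 0,"z": 0.005,"wx": 0,"wy": 0,"wz": 0},
    {"x": 0,"y": 0,"z": 0.005,"wx": 0,"wy": 0,"wz": 0},
  ],
  hand=-1,
)

```text
t: 7.6
eef_pos: [0.5494, -0.0768, 0.2392]
tool_rot: [-0.294, 0.206, 0.931, 0.066]
contact_force: [-3.2, -2.7, -5.1]
gripper_width: 0.209
```

Emit:
jog_arm(
  plan=[
    {"x": 0.019,"y": 0,"z": 0.001,"wx": 0,"wy": -0.0333,"wz": 0},
    {"x": 0.037,"y": 0,"z": 0.004,"wx": 0,"wy": -0.0667,"wz": 0},
    {"x": 0.056,"y": 0,"z": 0.009,"wx": 0,"wy": -0.1,"wz": 0},
    {"x": 0.073,"y": 0,"z": 0.016,"wx": 0,"wy": -0.1333,"wz": 0},
    {"x": 0.09,"y": 0,"z": 0.024,"wx": 0,"wy": -0.1667,"wz": 0},
    {"x": 0.106,"y": 0,"z": 0.034,"wx": 0,"wy": -0.2,"wz": 0},
    {"x": 0.12,"y": 0,"z": 0.046,"wx": 0,"wy": -0.2333,"wz": 0},
    {"x": 0.134,"y": 0,"z": 0.06,"wx": 0,"wy": -0.2667,"wz": 0},
    {"x": 0.146,"y": 0,"z": 0.074,"wx": 0,"wy": -0.3,"wz": 0},
    {"x": 0.156,"y": 0,"z": 0.09,"wx": 0,"wy": -0.3333,"wz": 0},
    {"x": 0.164,"y": 0,"z": 0.107,"wx": 0,"wy": -0.3667,"wz": 0},
    {"x": 0.164,"y": 0,"z": 0.107,"wx": 0,"wy": -0.3667,"wz": 0},
  ],
)

```text
t: 8.6
eef_pos: [0.5153, -0.0594, 0.2445]
tool_rot: [0.267, 0.208, 0.939, -0.056]
contact_force: [12.6, -8.6, -2.1]
gripper_width: 0.204
```

```bash
python3 d.py 38,.036; python3 ang.py
```

```text
t 8.6 q [-0.024 -0.002 -0.179  2.277  0.688  0.505  0.383] p [ 0.515 -0.059  0.245] F [12.552 -8.565 -2.106] w 0.2044895590800214
38,.036 [ 0.033 -0.001 -0.013  0.002 -0.036 -0.001]
stripe deg (faces, n=41): 75.9, r 0.043
side net: 80.1 r 0.059 conf 0.80
top net: -141.0 r 0.148 conf 0.61
```

Emit:
jog_arm(
  plan=[
    {"x": 0,"y": 0,"z": 0,"wx": 0,"wy": 0,"wz": 0},
    {"x": 0,"y": 0,"z": 0,"wx": 0,"wy": 0,"wz": 0},
    {"x": 0,"y": 0,"z": 0,"wx": 0,"wy": 0,"wz": 0},
  ],
  hand=0,
)

```text
t: 9.0
eef_pos: [0.5151, -0.059, 0.2453]
tool_rot: [0.265, 0.208, 0.94, -0.055]
contact_force: [0.6, -0.2, -0.1]
gripper_width: 0.5
```

```bash
python3 d.py 25,.036 0,.036 -38,.036;python3 ang.py
```

```text
t 9.0 q [-0.023 -0.002 -0.18   2.274  0.678  0.509  0.392] p [ 0.515 -0.059  0.245] F [ 0.584 -0.237 -0.119] w 0.5000766182000134
25,.036 [-0.007 -0.003 -0.009  0.002  0.036 -0.001]
0,.036 [-0.081 -0.003  0.016  0.002  0.175 -0.   ]
-38,.036 [-0.156 -0.003  0.107  0.002  0.386  0.001]
stripe deg (faces, n=41): 75.9, r 0.043
side net: 79.6 r 0.052 conf 0.76
top net: -141.0 r 0.148 conf 0.61
```

Emit:
jog_arm(
  plan=[
    {"x": -0.009,"y": -0.003,"z": -0.008,"wx": 0,"wy": 0.0389,"wz": 0},
    {"x": -0.031,"y": -0.003,"z": -0.004,"wx": 0,"wy": 0.0778,"wz": 0},
    {"x": -0.052,"y": -0.003,"z": 0.003,"wx": 0,"wy": 0.1167,"wz": 0},
    {"x": -0.071,"y": -0.003,"z": 0.012,"wx": 0,"wy": 0.1556,"wz": 0},
    {"x": -0.09,"y": -0.003,"z": 0.024,"wx": 0,"wy": 0.1944,"wz": 0},
    {"x": -0.107,"y": -0.003,"z": 0.037,"wx": 0,"wy": 0.2333,"wz": 0},
    {"x": -0.122,"y": -0.003,"z": 0.052,"wx": 0,"wy": 0.2722,"wz": 0},
    {"x": -0.136,"y": -0.003,"z": 0.07,"wx": 0,"wy": 0.3111,"wz": 0},
    {"x": -0.147,"y": -0.003,"z": 0.089,"wx": 0,"wy": 0.35,"wz": 0},
    {"x": -0.156,"y": -0.003,"z": 0.107,"wx": 0,"wy": 0.386,"wz": 0},
    {"x": -0.156,"y": -0.003,"z": 0.107,"wx": 0,"wy": 0.386,"wz": 0},
    {"x": -0.156,"y": -0.003,"z": 0.107,"wx": 0,"wy": 0.386,"wz": 0},
  ],
)

```text
t: 10.15
eef_pos: [0.5491, -0.0767, 0.2384]
tool_rot: [-0.322, 0.204, 0.922, 0.073]
contact_force: [-1.2, 0.2, 0.3]
gripper_width: 0.501
```

Emit:
jog_arm(
  plan=[
    {"x": 0,"y": 0,"z": 0,"wx": 0,"wy": 0,"wz": 0},
    {"x": 0,"y": 0,"z": 0,"wx": 0,"wy": 0,"wz": 0},
    {"x": 0,"y": 0,"z": 0,"wx": 0,"wy": 0,"wz": 0},
    {"x": 0,"y": 0,"z": 0,"wx": 0,"wy": 0,"wz": 0},
  ],
  hand=-1,
)

```text
t: 10.48
eef_pos: [0.5487, -0.0765, 0.2383]
tool_rot: [-0.321, 0.204, 0.922, 0.073]
contact_force: [0.3, 0.8, -9.2]
gripper_width: 0.205
```

Emit:
jog_arm(
  plan=[
    {"x": 0.019,"y": 0,"z": 0.001,"wx": 0,"wy": -0.0333,"wz": 0},
    {"x": 0.037,"y": 0,"z": 0.004,"wx": 0,"wy": -0.0667,"wz": 0},
    {"x": 0.056,"y": 0,"z": 0.009,"wx": 0,"wy": -0.1,"wz": 0},
    {"x": 0.073,"y": 0,"z": 0.016,"wx": 0,"wy": -0.1333,"wz": 0},
    {"x": 0.09,"y": 0,"z": 0.024,"wx": 0,"wy": -0.1667,"wz": 0},
    {"x": 0.106,"y": 0,"z": 0.034,"wx": 0,"wy": -0.2,"wz": 0},
    {"x": 0.12,"y": 0,"z": 0.046,"wx": 0,"wy": -0.2333,"wz": 0},
    {"x": 0.134,"y": 0,"z": 0.06,"wx": 0,"wy": -0.2667,"wz": 0},
    {"x": 0.146,"y": 0,"z": 0.074,"wx": 0,"wy": -0.3,"wz": 0},
    {"x": 0.156,"y": 0,"z": 0.09,"wx": 0,"wy": -0.3333,"wz": 0},
    {"x": 0.164,"y": 0,"z": 0.107,"wx": 0,"wy": -0.3667,"wz": 0},
    {"x": 0.171,"y": 0,"z": 0.124,"wx": 0,"wy": -0.4,"wz": 0},
  ],
)

```text
t: 11.48
eef_pos: [0.5132, -0.0586, 0.2427]
tool_rot: [0.263, 0.21, 0.94, -0.056]
contact_force: [16.6, 2.2, -15.3]
gripper_width: 0.204
```

Emit:
jog_arm(
  plan=[
    {"x": 0,"y": 0,"z": 0,"wx": 0,"wy": 0,"wz": 0},
    {"x": 0,"y": 0,"z": 0,"wx": 0,"wy": 0,"wz": 0},
    {"x": 0,"y": 0,"z": 0,"wx": 0,"wy": 0,"wz": 0},
  ],
  hand=0,
)

```text
t: 11.73
eef_pos: [0.5134, -0.0585, 0.2442]
tool_rot: [0.263, 0.21, 0.94, -0.056]
contact_force: [0.0, 0.0, 0.7]
gripper_width: 0.499
```

```bash
python3 d.py 25,.036 0,.036 -38,.036;python3 ang.py
```

```text
t 11.7333 q [-0.072 -0.005 -0.134  2.278  0.675  0.513  0.39 ] p [ 0.513 -0.058  0.244] F [0.028 0.033 0.711] w 0.4992049174898167
25,.036 [-0.018 -0.001 -0.009  0.001  0.035 -0.001]
0,.036 [-0.092 -0.001  0.016  0.002  0.173 -0.001]
-38,.036 [-0.167 -0.001  0.106  0.002  0.385 -0.   ]
stripe deg (faces, n=36): 150.8, r 0.042
side net: 148.7 r 0.064 conf 0.56
top net: -141.0 r 0.148 conf 0.61
```

Emit:
jog_arm(
  plan=[
    {"x": -0.02,"y": -0.001,"z": -0.008,"wx": 0,"wy": 0.0389,"wz": 0},
    {"x": -0.042,"y": -0.001,"z": -0.004,"wx": 0,"wy": 0.0778,"wz": 0},
    {"x": -0.063,"y": -0.001,"z": 0.003,"wx": 0,"wy": 0.1167,"wz": 0},
    {"x": -0.082,"y": -0.001,"z": 0.012,"wx": 0,"wy": 0.1556,"wz": 0},
    {"x": -0.101,"y": -0.001,"z": 0.024,"wx": 0,"wy": 0.1944,"wz": 0},
    {"x": -0.118,"y": -0.001,"z": 0.037,"wx": 0,"wy": 0.2333,"wz": 0},
    {"x": -0.133,"y": -0.001,"z": 0.052,"wx": 0,"wy": 0.2722,"wz": 0},
    {"x": -0.147,"y": -0.001,"z": 0.07,"wx": 0,"wy": 0.3111,"wz": 0},
    {"x": -0.158,"y": -0.001,"z": 0.089,"wx": 0,"wy": 0.35,"wz": 0},
    {"x": -0.167,"y": -0.001,"z": 0.106,"wx": 0,"wy": 0.386,"wz": 0},
    {"x": -0.167,"y": -0.001,"z": 0.106,"wx": 0,"wy": 0.386,"wz": 0},
    {"x": -0.167,"y": -0.001,"z": 0.106,"wx": 0,"wy": 0.386,"wz": 0},
  ],
)

```text
t: 12.88
eef_pos: [0.5501, -0.0775, 0.2393]
tool_rot: [-0.322, 0.206, 0.921, 0.075]
contact_force: [-1.0, -0.4, -0.5]
gripper_width: 0.502
```

Emit:
jog_arm(
  plan=[
    {"x": 0,"y": 0,"z": 0,"wx": 0,"wy": 0,"wz": 0},
    {"x": 0,"y": 0,"z": 0,"wx": 0,"wy": 0,"wz": 0},
    {"x": 0,"y": 0,"z": 0,"wx": 0,"wy": 0,"wz": 0},
    {"x": 0,"y": 0,"z": 0,"wx": 0,"wy": 0,"wz": 0},
  ],
  hand=-1,
)

```text
t: 13.22
eef_pos: [0.5503, -0.0773, 0.2396]
tool_rot: [-0.321, 0.206, 0.921, 0.074]
contact_force: [1.5, 0.7, -7.3]
gripper_width: 0.202
```

Emit:
jog_arm(
  plan=[
    {"x": 0.019,"y": 0,"z": 0.001,"wx": 0,"wy": -0.0333,"wz": 0},
    {"x": 0.037,"y": 0,"z": 0.004,"wx": 0,"wy": -0.0667,"wz": 0},
    {"x": 0.056,"y": 0,"z": 0.009,"wx": 0,"wy": -0.1,"wz": 0},
    {"x": 0.073,"y": 0,"z": 0.016,"wx": 0,"wy": -0.1333,"wz": 0},
    {"x": 0.09,"y": 0,"z": 0.024,"wx": 0,"wy": -0.1667,"wz": 0},
    {"x": 0.106,"y": 0,"z": 0.034,"wx": 0,"wy": -0.2,"wz": 0},
    {"x": 0.12,"y": 0,"z": 0.046,"wx": 0,"wy": -0.2333,"wz": 0},
    {"x": 0.134,"y": 0,"z": 0.06,"wx": 0,"wy": -0.2667,"wz": 0},
    {"x": 0.146,"y": 0,"z": 0.074,"wx": 0,"wy": -0.3,"wz": 0},
    {"x": 0.156,"y": 0,"z": 0.09,"wx": 0,"wy": -0.3333,"wz": 0},
    {"x": 0.164,"y": 0,"z": 0.107,"wx": 0,"wy": -0.3667,"wz": 0},
    {"x": 0.171,"y": 0,"z": 0.124,"wx": 0,"wy": -0.4,"wz": 0},
  ],
)

```text
t: 14.22
eef_pos: [0.5153, -0.0596, 0.2456]
tool_rot: [0.263, 0.212, 0.939, -0.056]
contact_force: [3.3, 2.7, 3.0]
gripper_width: 0.203
```

Emit:
jog_arm(
  plan=[
    {"x": 0,"y": 0,"z": 0,"wx": 0,"wy": 0,"wz": 0},
    {"x": 0,"y": 0,"z": 0,"wx": 0,"wy": 0,"wz": 0},
    {"x": 0,"y": 0,"z": 0,"wx": 0,"wy": 0,"wz": 0},
  ],
  hand=0,
)

```text
t: 14.47
eef_pos: [0.5154, -0.0597, 0.2469]
tool_rot: [0.263, 0.212, 0.939, -0.056]
contact_force: [-0.0, -0.8, -0.1]
gripper_width: 0.499
```

```bash
python3 d.py 25,.036 0,.036 -38,.036;python3 ang.py
```

```text
t 14.4667 q [-0.121 -0.008 -0.083  2.273  0.667  0.52   0.396] p [ 0.515 -0.06   0.247] F [-0.044 -0.842 -0.081] w 0.4988724257376657
25,.036 [-0.001  0.    -0.004  0.001  0.035 -0.003]
0,.036 [-0.074  0.001  0.021  0.001  0.173 -0.003]
-38,.036 [-0.149  0.001  0.111  0.002  0.385 -0.002]
stripe deg (faces, n=37): -138.1, r 0.043
side net: -137.0 r 0.062 conf 0.69
top net: -141.0 r 0.148 conf 0.61
```

Emit:
jog_arm(
  plan=[
    {"x": -0.005,"y": 0.001,"z": -0.003,"wx": 0,"wy": 0.0389,"wz": 0},
    {"x": -0.026,"y": 0.001,"z": 0.0,"wx": 0,"wy": 0.0778,"wz": 0},
    {"x": -0.046,"y": 0.001,"z": 0.008,"wx": 0,"wy": 0.1167,"wz": 0},
    {"x": -0.065,"y": 0.001,"z": 0.017,"wx": 0,"wy": 0.1556,"wz": 0},
    {"x": -0.083,"y": 0.001,"z": 0.029,"wx": 0,"wy": 0.1944,"wz": 0},
    {"x": -0.1,"y": 0.001,"z": 0.042,"wx": 0,"wy": 0.2333,"wz": 0},
    {"x": -0.115,"y": 0.001,"z": 0.057,"wx": 0,"wy": 0.2722,"wz": 0},
    {"x": -0.129,"y": 0.001,"z": 0.075,"wx": 0,"wy": 0.3111,"wz": 0},
    {"x": -0.14,"y": 0.001,"z": 0.094,"wx": 0,"wy": 0.35,"wz": 0},
    {"x": -0.149,"y": 0.001,"z": 0.111,"wx": 0,"wy": 0.386,"wz": 0},
    {"x": -0.149,"y": 0.001,"z": 0.111,"wx": 0,"wy": 0.386,"wz": 0},
    {"x": -0.149,"y": 0.001,"z": 0.111,"wx": 0,"wy": 0.386,"wz": 0},
  ],
)

```text
t: 15.62
eef_pos: [0.5499, -0.0773, 0.2389]
tool_rot: [-0.322, 0.208, 0.92, 0.076]
contact_force: [-1.8, 0.7, -0.3]
gripper_width: 0.496
```

Emit:
jog_arm(
  plan=[
    {"x": 0,"y": 0,"z": 0,"wx": 0,"wy": 0,"wz": 0},
    {"x": 0,"y": 0,"z": 0,"wx": 0,"wy": 0,"wz": 0},
    {"x": 0,"y": 0,"z": 0,"wx": 0,"wy": 0,"wz": 0},
    {"x": 0,"y": 0,"z": 0,"wx": 0,"wy": 0,"wz": 0},
  ],
  hand=-1,
)

```text
t: 15.95
eef_pos: [0.55, -0.0771, 0.239]
tool_rot: [-0.321, 0.208, 0.921, 0.076]
contact_force: [1.9, 0.1, -7.8]
gripper_width: 0.204
```

Emit:
jog_arm(
  plan=[
    {"x": 0.019,"y": 0,"z": 0.001,"wx": 0,"wy": -0.0333,"wz": 0},
    {"x": 0.037,"y": 0,"z": 0.004,"wx": 0,"wy": -0.0667,"wz": 0},
    {"x": 0.056,"y": 0,"z": 0.009,"wx": 0,"wy": -0.1,"wz": 0},
    {"x": 0.073,"y": 0,"z": 0.016,"wx": 0,"wy": -0.1333,"wz": 0},
    {"x": 0.09,"y": 0,"z": 0.024,"wx": 0,"wy": -0.1667,"wz": 0},
    {"x": 0.106,"y": 0,"z": 0.034,"wx": 0,"wy": -0.2,"wz": 0},
    {"x": 0.12,"y": 0,"z": 0.046,"wx": 0,"wy": -0.2333,"wz": 0},
    {"x": 0.134,"y": 0,"z": 0.06,"wx": 0,"wy": -0.2667,"wz": 0},
    {"x": 0.146,"y": 0,"z": 0.074,"wx": 0,"wy": -0.3,"wz": 0},
    {"x": 0.156,"y": 0,"z": 0.09,"wx": 0,"wy": -0.3333,"wz": 0},
    {"x": 0.164,"y": 0,"z": 0.107,"wx": 0,"wy": -0.3667,"wz": 0},
    {"x": 0.171,"y": 0,"z": 0.124,"wx": 0,"wy": -0.4,"wz": 0},
  ],
)

```text
t: 16.95
eef_pos: [0.515, -0.0595, 0.2449]
tool_rot: [0.261, 0.215, 0.939, -0.056]
contact_force: [3.7, 2.4, 0.8]
gripper_width: 0.202
```

Emit:
jog_arm(
  plan=[
    {"x": 0,"y": 0,"z": 0,"wx": 0,"wy": 0,"wz": 0},
    {"x": 0,"y": 0,"z": 0,"wx": 0,"wy": 0,"wz": 0},
    {"x": 0,"y": 0,"z": 0,"wx": 0,"wy": 0,"wz": 0},
  ],
  hand=0,
)

```text
t: 17.2
eef_pos: [0.5151, -0.0597, 0.2461]
tool_rot: [0.262, 0.215, 0.939, -0.056]
contact_force: [0.0, -1.1, -0.1]
gripper_width: 0.501
```

```bash
python3 d.py 25,.036 0,.036 -38,.036;python3 ang.py
```

```text
t 17.2 q [-0.175 -0.009 -0.029  2.275  0.664  0.523  0.393] p [ 0.515 -0.06   0.246] F [ 0.029 -1.142 -0.077] w 0.5005105122391375
25,.036 [-0.004  0.001 -0.006  0.     0.033 -0.004]
0,.036 [-0.078  0.002  0.018  0.001  0.172 -0.004]
-38,.036 [-0.153  0.003  0.108  0.003  0.383 -0.004]
stripe deg (faces, n=39): -64.9, r 0.045
side net: -68.4 r 0.068 conf 0.90
top net: -141.0 r 0.148 conf 0.61
```

Emit:
jog_arm(
  plan=[
    {"x": -0.008,"y": 0.001,"z": -0.005,"wx": 0,"wy": 0.0389,"wz": 0},
    {"x": -0.029,"y": 0.001,"z": -0.002,"wx": 0,"wy": 0.0778,"wz": 0},
    {"x": -0.05,"y": 0.001,"z": 0.005,"wx": 0,"wy": 0.1167,"wz": 0},
    {"x": -0.069,"y": 0.002,"z": 0.014,"wx": 0,"wy": 0.1556,"wz": 0},
    {"x": -0.087,"y": 0.002,"z": 0.026,"wx": 0,"wy": 0.1944,"wz": -0.002},
    {"x": -0.104,"y": 0.002,"z": 0.039,"wx": 0,"wy": 0.2333,"wz": -0.003},
    {"x": -0.119,"y": 0.002,"z": 0.054,"wx": 0,"wy": 0.2722,"wz": -0.004},
    {"x": -0.133,"y": 0.003,"z": 0.072,"wx": 0.003,"wy": 0.3111,"wz": -0.004},
    {"x": -0.144,"y": 0.003,"z": 0.091,"wx": 0.003,"wy": 0.35,"wz": -0.004},
    {"x": -0.153,"y": 0.003,"z": 0.108,"wx": 0.003,"wy": 0.383,"wz": -0.004},
    {"x": -0.153,"y": 0.003,"z": 0.108,"wx": 0.003,"wy": 0.383,"wz": -0.004},
    {"x": -0.153,"y": 0.003,"z": 0.108,"wx": 0.003,"wy": 0.383,"wz": -0.004},
  ],
)

```text
t: 18.35
eef_pos: [0.5501, -0.0771, 0.2391]
tool_rot: [-0.32, 0.206, 0.922, 0.071]
contact_force: [-0.2, -0.4, 0.1]
gripper_width: 0.5
```

Emit:
jog_arm(
  plan=[
    {"x": 0,"y": 0,"z": 0,"wx": 0,"wy": 0,"wz": 0},
    {"x": 0,"y": 0,"z": 0,"wx": 0,"wy": 0,"wz": 0},
    {"x": 0,"y": 0,"z": 0,"wx": 0,"wy": 0,"wz": 0},
    {"x": 0,"y": 0,"z": 0,"wx": 0,"wy": 0,"wz": 0},
  ],
  hand=-1,
)

```text
t: 18.68
eef_pos: [0.55, -0.0773, 0.2393]
tool_rot: [-0.319, 0.207, 0.922, 0.071]
contact_force: [-0.3, -1.1, -7.5]
gripper_width: 0.205
```

Emit:
jog_arm(
  plan=[
    {"x": 0.019,"y": 0,"z": 0.001,"wx": 0,"wy": -0.0333,"wz": 0},
    {"x": 0.037,"y": 0,"z": 0.004,"wx": 0,"wy": -0.0667,"wz": 0},
    {"x": 0.056,"y": 0,"z": 0.009,"wx": 0,"wy": -0.1,"wz": 0},
    {"x": 0.073,"y": 0,"z": 0.016,"wx": 0,"wy": -0.1333,"wz": 0},
    {"x": 0.09,"y": 0,"z": 0.024,"wx": 0,"wy": -0.1667,"wz": 0},
    {"x": 0.106,"y": 0,"z": 0.034,"wx": 0,"wy": -0.2,"wz": 0},
    {"x": 0.12,"y": 0,"z": 0.046,"wx": 0,"wy": -0.2333,"wz": 0},
    {"x": 0.134,"y": 0,"z": 0.06,"wx": 0,"wy": -0.2667,"wz": 0},
    {"x": 0.134,"y": 0,"z": 0.06,"wx": 0,"wy": -0.2667,"wz": 0},
    {"x": 0.134,"y": 0,"z": 0.06,"wx": 0,"wy": -0.2667,"wz": 0},
  ],
)

```text
t: 19.52
eef_pos: [0.5237, -0.0639, 0.2479]
tool_rot: [0.086, 0.217, 0.972, -0.018]
contact_force: [2.7, 0.5, -3.7]
gripper_width: 0.204
```

```bash
python3 d.py 15,.036;python3 ang.py; python3 -c "
from h import *
snap('side','s3.png',(290,130,80,100),6)"
```

```text
t 19.5167 q [-0.113  0.129  0.072  2.012  0.095  0.846  1.032] p [ 0.524 -0.064  0.248] F [ 2.695  0.454 -3.667] w 0.20365420483416058
15,.036 [ 0.017  0.002 -0.012  0.    -0.027 -0.001]
stripe deg (faces, n=38): -14.3, r 0.047
side net: -22.5 r 0.052 conf 0.58
top net: -141.0 r 0.148 conf 0.61
```

View pics/s3.png

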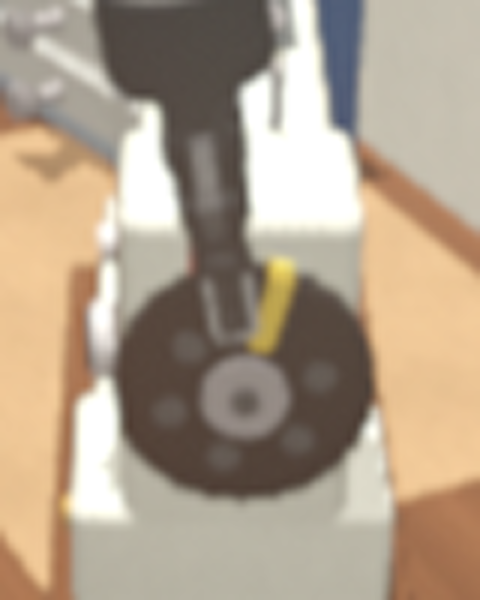

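Emit:
jog_arm(
  plan=[
    {"x": 0.014,"y": 0,"z": 0.001,"wx": 0,"wy": -0.025,"wz": 0},
    {"x": 0.028,"y": 0,"z": 0.002,"wx": 0,"wy": -0.05,"wz": 0},
    {"x": 0.028,"y": 0,"z": 0.002,"wx": 0,"wy": -0.05,"wz": 0},
    {"x": 0.028,"y": 0,"z": 0.002,"wx": 0,"wy": -0.05,"wz": 0},
  ],
)

```text
t: 20.05
eef_pos: [0.5189, -0.0616, 0.2466]
tool_rot: [0.161, 0.215, 0.963, -0.035]
contact_force: [4.5, 1.2, -5.5]
gripper_width: 0.203
```

Emit:
jog_arm(
  plan=[
    {"x": 0,"y": 0,"z": 0,"wx": 0,"wy": 0,"wz": 0},
    {"x": 0,"y": 0,"z": 0,"wx": 0,"wy": 0,"wz": 0},
    {"x": 0,"y": 0,"z": 0,"wx": 0,"wy": 0,"wz": 0},
    {"x": 0,"y": 0,"z": -0.1,"wx": 0,"wy": 0,"wz": 0},
    {"x": 0,"y": 0,"z": -0.2,"wx": 0,"wy": 0,"wz": 0},
    {"x": 0,"y": 0,"z": -0.3,"wx": 0,"wy": 0,"wz": 0},
    {"x": 0,"y": 0,"z": -0.45,"wx": 0,"wy": 0,"wz": 0},
    {"x": 0,"y": 0,"z": -0.6,"wx": 0,"wy": 0,"wz": 0},
    {"x": 0,"y": 0,"z": -0.6,"wx": 0,"wy": 0,"wz": 0},
  ],
  hand=0,
)

```text
t: 20.8
eef_pos: [0.4853, -0.0442, 0.3665]
tool_rot: [0.165, 0.215, 0.962, -0.034]
contact_force: [0.7, 0.6, 1.3]
gripper_width: 0.505
```

```bash
cat > fine.py <<'E'
from h import *
from fit import frame
from scipy.optimize import minimize
S=8;W=(280,140,100,100)
def poly(P,off):
    q=(proj('side',P)+off-np.array(W[:2])+.5)*S;return cv2.convexHull(q.astype(np.float32)).astype(np.int32)
def render(C,yaw,a,off):
    mx,my=frame(yaw);k=np.array([0,0,1.]);m=np.zeros((W[3]*S,W[2]*S),np.uint8);h=m.copy()
    u=np.cos(a)*k-np.sin(a)*mx;t=np.cos(a)*mx+np.sin(a)*k
    w=.0055;rt=np.sqrt(.062**2-w*w)
    cv2.fillPoly(m,[poly([C-my*.009+r*u+s*w*t for r in(.025,rt) for s in(-1,1)],off)],255)
    cv2.fillPoly(m,[poly([C+my*d+rt*u+s*w*t for d in(-.009,.009) for s in(-1,1)],off)],255)
    th=np.linspace(0,6.28,40)
    cv2.fillPoly(m,[poly([C-my*.018+.02*(np.cos(b)*mx+np.sin(b)*k) for b in th],off)],0)
    d=h.copy();cv2.fillPoly(d,[poly([C+my*s+.062*(np.cos(b)*mx+np.sin(b)*k) for b in th for s in(-.009,.009)],off)],255)
    f=lambda x:cv2.resize(x,W[2:],interpolation=cv2.INTER_AREA)/255.
    return f(m),f(d)
def run(C=np.array([.529,-.066,.215])):
    im=np.mean([cams.read_camera('side') for _ in range(2)],0)[W[1]:W[1]+W[3],W[0]:W[0]+W[2]]
    r,g,b=im[...,0],im[...,1],im[...,2];Y=np.clip((np.minimum(r,g)-b-25)/110,0,1)
    h=cv2.cvtColor(im.astype(np.uint8),cv2.COLOR_RGB2HSV);Y[(h[...,0]<19)]=0;Y/=max(Y.max(),.01)
    D=np.clip((115-im.max(2))/50,0,1)
    for yd in(-24,-25,-26.5):
        yaw=np.radians(yd)
        def cost(p):
            m,d=render(C,yaw,p[0],p[1:]);roi=slice(33,80)  # dark match for lower wheel only
            T=np.maximum(D,Y);e=(m-Y)**2;q=((d-T)[55:80,20:80])**2*(1-0)
            return e.sum()+.3*q.sum()
        ia=min(np.radians(np.arange(-30,31,5)),key=lambda a:cost([a,0,0]))
        s=minimize(cost,[ia,0,0],method='Nelder-Mead',options=dict(initial_simplex=[[ia,0,0],[ia+.1,0,0],[ia,1.5,0],[ia,0,1.5]],xatol=1e-3,fatol=1e-3))
        print('yaw',yd,'angle %.2f deg off'%np.degrees(s.x[0]),s.x[1:],'cost %.2f'%s.fun,'ysum %.1f'%Y.sum(), 'model %.1f'%render(C,yaw,s.x[0],s.x[1:])[0].sum())
if __name__=='__main__':run()
E
python3 d.py 0,.036 0,.1; python3 ang.py; python3 fine.py; python3 -c "
from h import *
snap('side','s4.png',(290,150,80,80),7)"
```

```text
t 20.8 q [-0.193 -0.126  0.028  2.019  0.227  0.976  0.865] p [ 0.485 -0.044  0.366] F [0.707 0.649 1.258] w 0.5051138147074694
0,.036 [-0.039 -0.009  0.626  0.002  0.108 -0.001]
0,.1 [-0.145 -0.007  0.324  0.002  0.108 -0.001]
stripe deg (faces, n=22): -5.0, r 0.041
side net: -10.2 r 0.057 conf 0.66
top net: -141.0 r 0.148 conf 0.61
yaw -24 angle -3.31 deg off [ 0.54850429 -1.79672607] cost 78.03 ysum 45.1 model 61.3
yaw -25 angle -4.95 deg off [ 0.23613444 -1.86312563] cost 77.92 ysum 45.1 model 61.5
yaw -26.5 angle -4.97 deg off [ 0.19033638 -1.83906174] cost 78.03 ysum 45.1 model 61.0
```

View pics/s4.png

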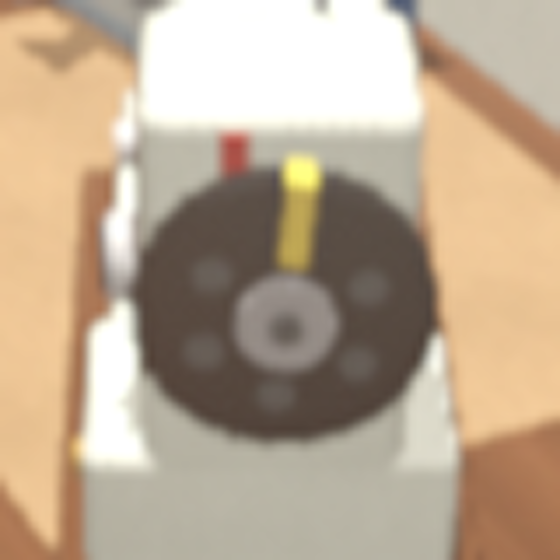

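```bash
python3 d.py 19,.1 19,.036
```

```text
t 21.1 q [-0.193 -0.119  0.03   2.027  0.228  0.972  0.864] p [ 0.483 -0.045  0.359] F [-0.521  0.561  0.392] w 0.5064451119950616
19,.1 [-0.004  0.004  0.261 -0.    -0.001 -0.001]
19,.036 [-0.005  0.005  0.581 -0.    -0.001 -0.001]
```

Emit:
jog_arm(
  plan=[
    {"x": -0.005,"y": 0.004,"z": 0.13,"wx": 0,"wy": 0,"wz": 0},
    {"x": -0.005,"y": 0.004,"z": 0.26,"wx": 0,"wy": 0,"wz": 0},
    {"x": -0.005,"y": 0.005,"z": 0.36,"wx": 0,"wy": 0,"wz": 0},
    {"x": -0.005,"y": 0.005,"z": 0.46,"wx": 0,"wy": 0,"wz": 0},
    {"x": -0.005,"y": 0.005,"z": 0.54,"wx": 0,"wy": 0,"wz": 0},
    {"x": -0.005,"y": 0.005,"z": 0.58,"wx": 0,"wy": 0,"wz": 0},
    {"x": -0.005,"y": 0.005,"z": 0.58,"wx": 0,"wy": 0,"wz": 0},
    {"x": -0.005,"y": 0.005,"z": 0.58,"wx": 0,"wy": 0,"wz": 0},
  ],
)

```text
t: 21.77
eef_pos: [0.5181, -0.061, 0.2489]
tool_rot: [0.159, 0.215, 0.963, -0.036]
contact_force: [1.0, -0.2, 1.4]
gripper_width: 0.501
```

Emit:
jog_arm(
  plan=[
    {"x": 0,"y": 0,"z": 0,"wx": 0,"wy": 0,"wz": 0},
    {"x": 0,"y": 0,"z": 0,"wx": 0,"wy": 0,"wz": 0},
    {"x": 0,"y": 0,"z": 0,"wx": 0,"wy": 0,"wz": 0},
    {"x": 0,"y": 0,"z": 0,"wx": 0,"wy": 0,"wz": 0},
    {"x": 0,"y": 0,"z": 0,"wx": 0,"wy": 0,"wz": 0},
  ],
  hand=-1,
)

```text
t: 22.18
eef_pos: [0.5183, -0.0613, 0.25]
tool_rot: [0.159, 0.216, 0.963, -0.036]
contact_force: [-3.1, -0.2, 6.5]
gripper_width: 0.203
```

```bash
python3 d.py 19,.036 24,.036; python3 ang.py; python3 fine.py
```

```text
t 22.1833 q [-0.17   0.052  0.063  2.124  0.259  0.7    0.846] p [ 0.518 -0.061  0.25 ] F [-3.119 -0.181  6.539] w 0.20324787724691723
19,.036 [ 0.002  0.001  0.005 -0.001 -0.001 -0.001]
24,.036 [ 0.017  0.001  0.005 -0.001 -0.029 -0.001]
stripe deg (faces, n=35): -5.3, r 0.047
side net: -8.9 r 0.059 conf 0.76
top net: -141.0 r 0.148 conf 0.61
yaw -24 angle -4.06 deg off [ 0.54903077 -1.75770669] cost 73.82 ysum 44.7 model 61.3
yaw -25 angle -4.91 deg off [ 0.24130789 -1.85718119] cost 74.18 ysum 44.7 model 61.5
yaw -26.5 angle -4.57 deg off [ 0.36480964 -1.70059948] cost 74.49 ysum 44.7 model 61.2
```

Emit:
jog_arm(
  plan=[
    {"x": 0.008,"y": 0,"z": 0,"wx": 0,"wy": -0.014,"wz": 0},
    {"x": 0.016,"y": 0,"z": 0.001,"wx": 0,"wy": -0.028,"wz": 0},
    {"x": 0.016,"y": 0,"z": 0.001,"wx": 0,"wy": -0.028,"wz": 0},
    {"x": 0.016,"y": 0,"z": 0.001,"wx": 0,"wy": -0.028,"wz": 0},
    {"x": 0.016,"y": 0,"z": 0.001,"wx": 0,"wy": -0.028,"wz": 0},
  ],
)

```text
t: 22.85
eef_pos: [0.5157, -0.06, 0.2491]
tool_rot: [0.201, 0.214, 0.955, -0.045]
contact_force: [1.2, 0.9, -1.4]
gripper_width: 0.195
```

Emit:
jog_arm(
  plan=[
    {"x": 0,"y": 0,"z": 0,"wx": 0,"wy": 0,"wz": 0},
    {"x": 0,"y": 0,"z": 0,"wx": 0,"wy": 0,"wz": 0},
    {"x": 0,"y": 0,"z": 0,"wx": 0,"wy": 0,"wz": 0},
    {"x": 0,"y": 0,"z": -0.1,"wx": 0,"wy": 0,"wz": 0},
    {"x": 0,"y": 0,"z": -0.2,"wx": 0,"wy": 0,"wz": 0},
    {"x": 0,"y": 0,"z": -0.3,"wx": 0,"wy": 0,"wz": 0},
    {"x": 0,"y": 0,"z": -0.45,"wx": 0,"wy": 0,"wz": 0},
    {"x": 0,"y": 0,"z": -0.6,"wx": 0,"wy": 0,"wz": 0},
    {"x": 0,"y": 0,"z": -0.7,"wx": 0,"wy": 0,"wz": 0},
    {"x": 0,"y": 0,"z": -0.7,"wx": 0,"wy": 0,"wz": 0},
  ],
  hand=0,
)

```text
t: 23.68
eef_pos: [0.4655, -0.0346, 0.382]
tool_rot: [0.205, 0.214, 0.954, -0.043]
contact_force: [0.3, 0.6, -0.2]
gripper_width: 0.502
```

```bash
python3 d.py 24,.036; python3 ang.py; python3 fine.py; python3 -c "
from h import *
snap('side','s5.png',(290,150,80,80),7);snap('top','t5.png',(160,80,220,160),3)"
```

```text
t 23.6833 q [-0.236 -0.211 -0.006  2.075  0.314  0.963  0.75 ] p [ 0.466 -0.035  0.382] F [ 0.341  0.602 -0.207] w 0.5015701898442578
24,.036 [ 0.018 -0.011  0.727  0.001  0.001 -0.001]
stripe deg (faces, n=26): -0.0, r 0.043
side net: 3.4 r 0.057 conf 0.94
top net: -141.0 r 0.148 conf 0.61
yaw -24 angle 0.74 deg off [ 0.31590227 -1.7480977 ] cost 75.49 ysum 46.4 model 61.2
yaw -25 angle 1.14 deg off [ 0.4958593  -1.62854081] cost 76.23 ysum 46.4 model 61.9
yaw -26.5 angle 0.80 deg off [ 0.48425075 -1.69942493] cost 76.39 ysum 46.4 model 61.9
```

View pics/s5.png

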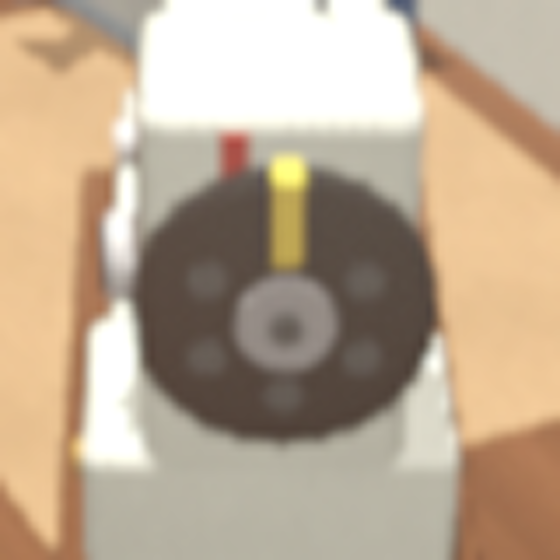

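View pics/t5.png

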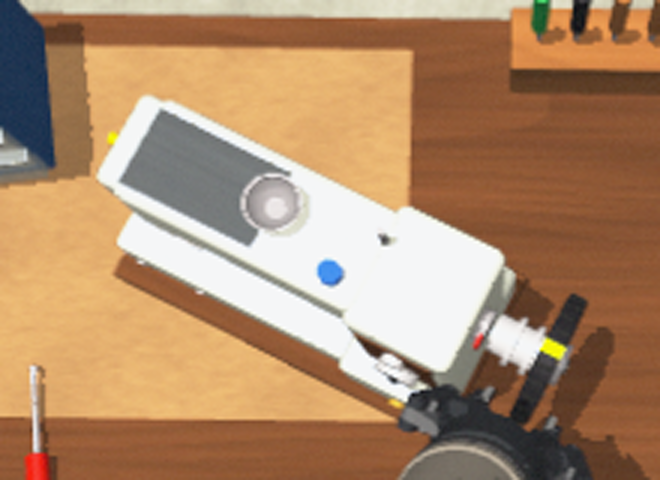

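```bash
python3 -c "
from h import *
print(bot.hand_in(), monitor.get_obs()['t'])"
```

```text
the job is handed in; nothing more can be done
the job is handed in; nothing more can be done
```

I turned the handwheel towards the robot in repeated rim grips. Each grip was released and the open fingers swung back around the rim. The stripe went from about -63° up to the top, then through one full turn to the top again. I released the wheel, backed the gripper about 14 cm clear and handed the job in at about 24 s of the 72 s allowed.

- **Stripe angle:** the face-plane measurement gave 0.0° and the model fit about +1°. The last side picture shows the stripe straight up within about a degree. The detection network disagreed slightly at +3.4°, but it had been several degrees off in earlier readings too.
- **Top camera:** the network's stripe readings there were unusable, but the last top picture does show the yellow mark centred on top of the wheel.
- **Other objects:** the dish and bobbin look unmoved in the last top picture, and so does the visible end of the screwdriver. I did not look again at the oil bottle, mug, cover plate or spanner, but the arm never went near them.
- **Forces:** the highest wrist force I read was about 31 N, during the first stroke. Forces were only read at the end of each move. With the gripper clear, the reading was under 1 N.

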